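# Change over the drilling jig and its indexed stop

### The arm

A 6-joint arm with a two-finger parallel gripper is mounted at the origin on the work surface. World frame = base frame: x ahead of the robot, y to its left, z up, the work surface at z = 0. Lengths are in m, angles in rad, forces in N, time in s.
With the tool pointing down it reaches from about 0.275 to 0.75 m from the base axis. Payload 10.2 kg.
Tool frame: the origin (TCP) lies midway between the tips of the shut fingers; the grasp point (between the pads) lies 19 mm behind it (env.hold_point_z is the distance from the TCP to the grasp point, in m); x points along the fingers, z is the direction in which the jaws open and shut, and the axes are right-handed (so a half turn about x gives the same grasp; the last joint's range is limited). The gripper opens to 85 mm and grips with 20 to 120 N. Pads are 22 mm wide; open, the fingers measure 114 mm over their backs; the gripper's body (76 mm by 85 mm) begins 54 mm behind the grasp point. The pads swing forward as they close: fully open they stand 13 mm farther back than shut.
Start: joints at [-1.334, 0.313, 1.498, -0, 1.331, -0.223], TCP at [0.233, -0.47, 0.231] pointing down, gripper open.
Joint ranges: [-2.94, 2.94], [-0.97, 2.17], [0.19, 2.56], [-1.23, 4.37], [0.02, 3.11], [-2.88, 2.88]. Speed limits (rad/s): [2.39, 2.39, 3.01, 3.14, 3.14, 3.14].

### API

Orientations are given as a unit quaternion [x, y, z, w].
In Python, from bench import env, kinematics, monitor, eyes, job gives the robot as it stands. The module is installed in compiled form; this text tells all that it offers. Calls block until the motion is done:
- env.reach(position, orientation): joint-space move of the TCP to a pose.
- env.movel(position, velocity=0.15, frame=None, guard=None): straight line of the TCP; frame=None keeps the orientation; velocity is the mean speed in m/s. With guard (N) it stops when the force on the tool has changed by that much, and returns True; else False.
- env.set_joints(angles): joint-space move.
- env.release() and env.close_gripper(effort=None): open the fingers fully, or close them until they stop; effort is the grip in N (None keeps the last).
- env.hold(seconds).
- kinematics.ik(position, orientation): joint angles nearest the present ones, or None.
- monitor.sense(): the state.
- eyes.grab_frame(name): name is "side" or "top" or "wrist"; returns a dict with "frame" (384x512x3 uint8, red, green, blue), "mtx" (3x3 intrinsics, pixels), "view" (4x4, takes a point from world to camera coordinates). Camera axes: x right, y down, z forward; pixel columns grow to the right and rows downward; lengths in m; the calibration is good to about 2 mm. A picture is of the moment at which its call begins. There is no depth.
A pose or a line that the arm cannot do raises env.MotionError and nothing moves.
- job.hand_in(): hands the job in, once; it reports no verdict.
The state is a dict: "clock": time; "joints": joint angles; "qvel": joint speeds; "joint_efforts": joint torques, N m; "position": TCP position; "ee_rot": TCP orientation; "contact_force": force on the tool from outside, world axes, zero at the start; "ft_torque": the same for the moment, N m; "finger_gap": opening from 0.0 (shut) to 1.0 (fully open).
Only numpy, scipy, OpenCV 4.12 (cv2) and the standard library are available. Lean on these libraries where they do the work, as an engineer would, in place of code of your own. Each camera call takes 0.05 s, during which the arm holds its last target.

### The job

Change over the drilling jig: first take the dark finished piece out of it and set it down flat, same way up, in the grey tray. Then pull up the black knob of the green stop, slide the stop to the hole beside the red peg and let its pin snap fully home. Then lay the pale blank on the jig's bed, same way up, its long side flush against the rail and its end flush against the stop's steel plate, and let go. Leave the other things on the bench where they are.

Things in the scene. Friction and masses are not known exactly. Their poses are not given: they have to be found in the camera images.
- jig: Fixed jig: plywood base 150 x 300 x 12 mm (local x -65..85, y -195..105). Origin on the bench at the fence line, level with the middle index hole; y runs along the rail, z up. Aluminium rail: local x 0..60, y -190..98, top 30 mm above the bench; its side at local x = 0 is the fence. The bed is the base's top (12 mm up) at local x -65..0.
- hole_mid (a point): Mouth of the middle index hole (rail top, local x 30, y 0 of the jig; jig's axes). Five holes, 12 mm long along y, lie at local y -64, -32, 0, 32, 64 mm. The stop starts locked in the middle one. Beside each of the other four, 43 mm farther along +x, stands a marker peg: one red, three grey.
- stop (a joint): Position of the green stop along the rail in m, + along the jig's y; 0 = middle hole (start), range -0.072..0.072. With the pin out it slides with 1 to 3 N of drag; with the pin in a hole it is locked, with 1 mm of play.
- stop_pin (a point): Point on the pin's vertical axis, on top of the stop's green block (59 mm above the bench); jig's axes. The block is 64 mm (x) by 50 mm (y), 31 to 59 mm above the bench, centred on this axis; a 24 mm thick steel collar rises from it to 71 mm.
- plunger (a joint): Lift of the black knob in m: 0 = pin fully home in a hole, about 0.010 = pin on top of the rail between holes, 0.017 = end of travel. Above 0.011 the stop slides. A spring pulls the knob down with 5 N at 0, 9 N at 0.017. The pin's end is round: let go within 3 mm of a hole's centre it snaps in and centres itself.
- knob (a point): Middle of the upright black cylindrical knob (30 mm diameter, 32 mm high) on top of the stop; 92 mm above the bench when the pin is home, rising with the knob. It is pulled straight up, and the stop is slid by it.
- stop_face (a point): On the working face of the stop's steel plate, at bed level, 19 mm from the fence (local x -19 mm); jig's axes. The face looks to local -y and spans local x -47..0, 14 to 60 mm above the bench. The blank goes on its -y side: in place, its origin is 65 mm from this point along local -y.
- mark_red: Red marker peg (16 mm thick, 28 mm high) on the jig's base beside the wanted hole, which has the same local y and lies 43 mm from the peg along local -x. Origin: foot of the peg, on its axis; jig's axes.
- blank: Pale wooden blank, 38 mm (local x) by 130 mm (local y) by 55 mm high, about 0.12 to 0.24 kg, lying loose on the bench left or right of the jig. Origin: centre of its underside. Same both ways round end for end.
- glue: White glue bottle, 56 mm thick, 150 mm high, standing between robot and jig; leave alone. Origin: centre of its foot.
- tray: Low open grey tray, fixed, on the other side of the jig from the blank: 190 mm (local x) by 120 mm (local y) by 30 mm high outside, walls and floor 5 mm. Origin: centre of its underside.
- done_piece: Dark wooden finished piece, 38 mm (local x) by 110 mm (local y) by 55 mm high, about 0.12 to 0.24 kg, loose on the jig's bed on the -y side of the stop, a few mm from the rail and up to 60 mm from the stop. Origin: centre of its underside.
- tin: Tin, 60 mm thick, 100 mm high, standing beside the jig's +y end; leave alone. Origin: centre of its foot.
- drill: Orange and black cordless drill standing on its battery, 175 mm long (local x), 72 mm wide, 196 mm high; leave alone. Origin: centre of its foot.
- clamp: Red and black bar clamp lying flat, 255 mm along local x, 95 mm wide; leave alone. Origin: under the bar's middle.
- hammer: Hammer lying along its local x at the right of the bench; leave alone.
- screwdriver: Screwdriver with a red handle lying at the left of the bench; leave alone.
Things that resemble listed ones, but are neither listed nor needed, are in the scene too. What is shaped like the done_piece but purple is not meant.

How it is judged:
By the outcome, as a careful person would: the job done as asked, in the order asked, and still so for the second after the job is handed in, with the robot touching nothing.
It also fails if it takes over 67 s, if anything falls off the work surface, if the arm or the gripper's body presses on something with over 40 N, if the wrist force passes 120 N, or if a joint passes its speed limit or range.

## Working session

There is one attempt and no reset: what is moved stays moved. The work goes in short steps, each a Python script; the robot and the scene stay as the last script left them, time stands still between calls to the robot, and variables do not carry over. Pictures are saved under pics/ and viewed, and the job is handed in when it is done.

```bash
mkdir -p pics
python3 - <<'E'
from bench import env,kinematics,monitor,eyes,job
import cv2,numpy as np,pickle
for n in("side","top","wrist"):
    d=eyes.grab_frame(n); pickle.dump(d,open(f"pics/{n}0.pkl","wb"))
    cv2.imwrite(f"pics/{n}0.png",cv2.resize(d["frame"][:,:,::-1],(800,600),interpolation=cv2.INTER_CUBIC))
    v=d["view"]; print(n,d["mtx"].round(1).tolist(),(-v[:3,:3].T@v[:3,3]).round(3), v[2,:3].round(2))
print(monitor.sense()["clock"], env.hold_point_z)
E
```

```text
side [[481.4, 0.0, 257.5], [0.0, 481.4, 196.4], [0.0, 0.0, 1.0]] [0.38  1.321 1.015] [ 0.1  -0.82 -0.57]
top [[398.6, 0.0, 256.8], [0.0, 398.6, 191.8], [0.0, 0.0, 1.0]] [0.326 0.005 1.382] [ 0.16 -0.02 -0.99]
wrist [[316.8, 0.0, 255.5], [0.0, 316.8, 192.3], [0.0, 0.0, 1.0]] [ 0.303 -0.437  0.373] [-0.27 -0.14 -0.95]
0.15 0.0187
```

View pics/top0.png

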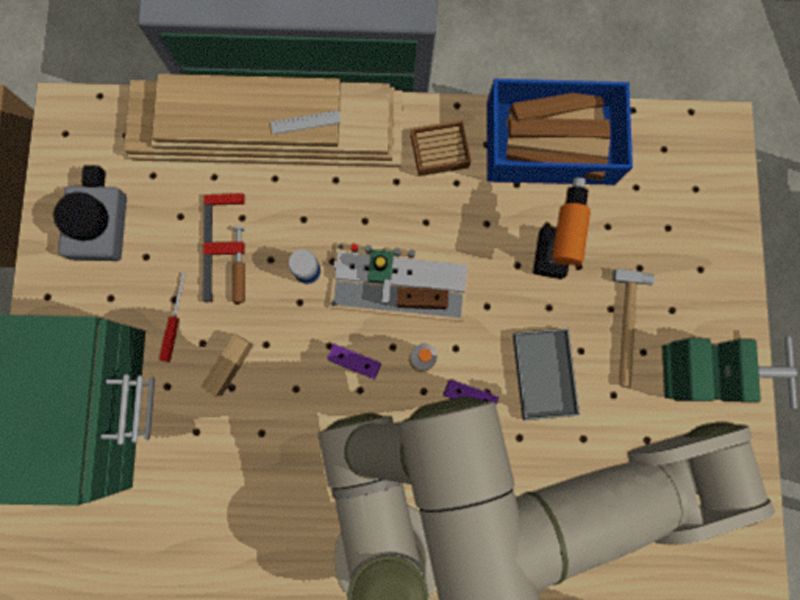

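View pics/side0.png

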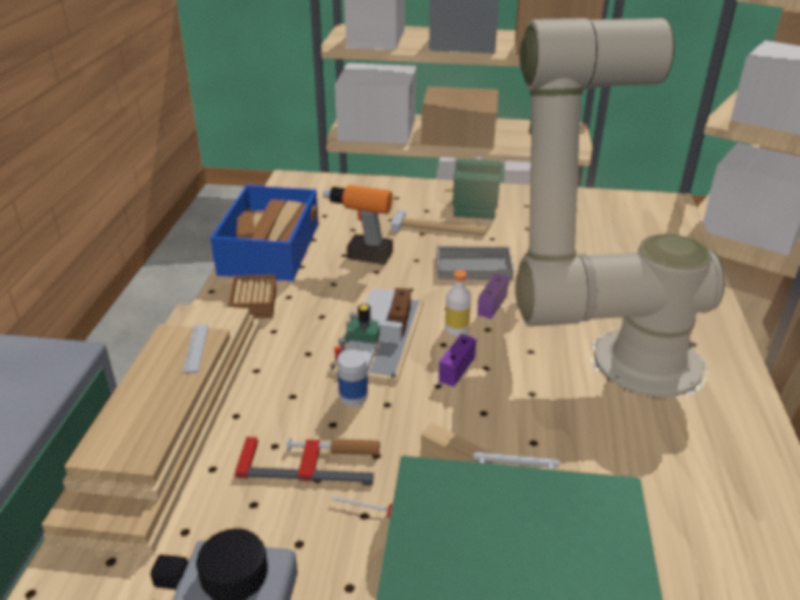

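View pics/wrist0.png

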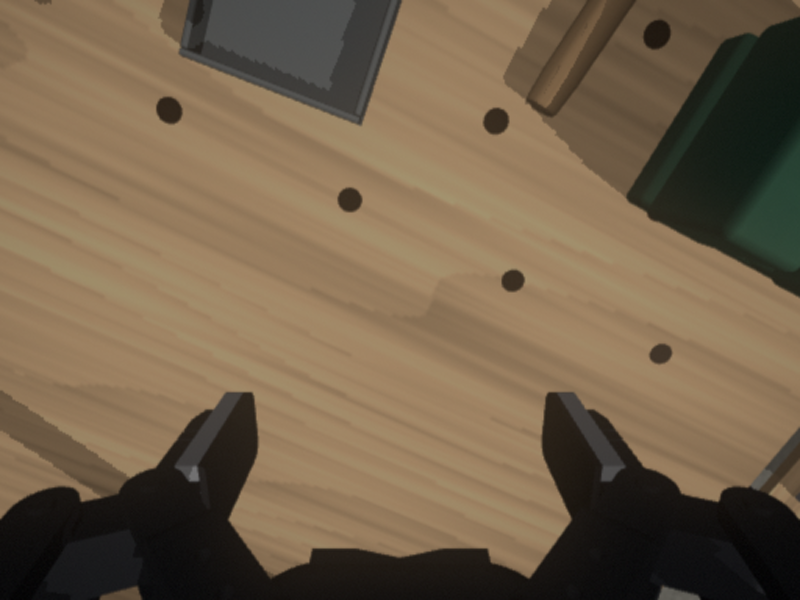

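```bash
cat > h.py <<'E'
from bench import env,kinematics,monitor,eyes,job
import cv2,numpy as np,pickle
from scipy.spatial.transform import Rotation as R
def load(n): return pickle.load(open(f"pics/{n}.pkl","rb"))
def ray(d,u,v,z):
    V=d["view"]; c=-V[:3,:3].T@V[:3,3]
    r=V[:3,:3].T@np.linalg.solve(d["mtx"],[u,v,1]); return c+r*(z-c[2])/r[2]
def proj(d,P):
    P=np.atleast_2d(P); V=d["view"]; q=(V[:3,:3]@P.T).T+V[:3,3]; q=(d["mtx"]@q.T).T; return q[:,:2]/q[:,2:]
def shot(n,tag):
    d=eyes.grab_frame(n); pickle.dump(d,open(f"pics/{tag}.pkl","wb"))
    cv2.imwrite(f"pics/{tag}.png",cv2.resize(d["frame"][:,:,::-1],(800,600),interpolation=cv2.INTER_CUBIC)); return d
def crop(tag,x0,y0,x1,y1,s,out,lines=()):
    d=load(tag); im=cv2.resize(d["frame"][y0:y1,x0:x1,::-1],None,fx=s,fy=s,interpolation=cv2.INTER_CUBIC)
    for P,c in lines:
        p=(proj(d,P)-[x0,y0]+.5)*s-.5
        cv2.polylines(im,[np.round(p).astype(int)],False,c,1,cv2.LINE_AA)
    cv2.imwrite(f"pics/{out}.png",im)
def down(yaw):
    # tool x down, tool z (jaw) horizontal at angle yaw
    z=np.array([np.cos(yaw),np.sin(yaw),0]); x=np.array([0,0,-1.]); y=np.cross(z,x)
    return R.from_matrix(np.c_[x,y,z]).as_quat()
E
python3 - <<'E'
from h import *
crop("top0",200,145,312,265,6.5 and 5,"c1")
d=load("top0")
for n,(u,v),z in [("jigL-corner farright",(467/1.5625,264/1.5625),.03),("knob",(380/1.5625,262/1.5625),.108),("red",(354/1.5625,247/1.5625),.04),("done",(423/1.5625,297/1.5625),.067),("tray",(546/1.5625,374/1.5625),.015),("blank",(227/1.5625,363/1.5625),.03),("glue",(424/1.5625,355/1.5625),.15),("jig NL",(333/1.5625,306/1.5625),.012),("NR",(462/1.5625,318/1.5625),.012),("tin",(303/1.5625,262/1.5625),.1)]:
    print(n,ray(d,u,v,z).round(3))
s=monitor.sense();print(s["ee_rot"],R.from_quat(s["ee_rot"]).as_matrix().round(2))
E
```

```text
jigL-corner farright [ 0.626 -0.161  0.03 ]
knob [0.609 0.03  0.108]
red [0.657 0.09  0.04 ]
done [ 0.543 -0.063  0.067]
tray [ 0.387 -0.337  0.015]
blank [0.396 0.356 0.03 ]
glue [ 0.414 -0.062  0.15 ]
jig NL [0.528 0.134 0.012]
NR [ 0.507 -0.153  0.012]
tin [0.607 0.192 0.1  ]
[ 0.37314982  0.60104387 -0.37263601  0.60053967] [[-0.    0.9   0.44]
 [ 0.    0.44 -0.9 ]
 [-1.    0.   -0.  ]]
```

View pics/c1.png

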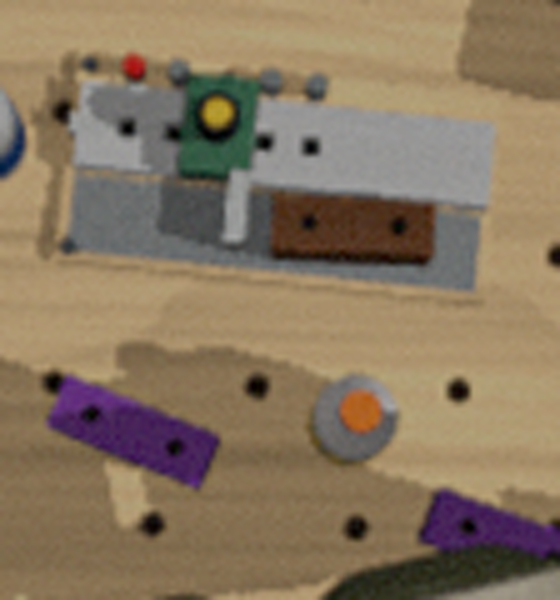

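Run:
```python
from h import *
for yw in(-.073,np.pi-.073,-np.pi/2,np.pi/2,.4,.4-np.pi):
  for p in([.54,-.08,.27],[.61,.03,.07],[.387,-.337,.05],[.396,.356,.05]):
    print(round(yw,2),p,np.round(q,2) if (q:=kinematics.ik(p,down(yw))) is not None else None)
env.reach([.55,-.06,.27],down(np.pi-.073))
shot("wrist","w1"); print(monitor.sense()["clock"])
```

```text
-0.07 [0.54, -0.08, 0.27] [-0.36  0.34  1.37 -0.    1.44 -0.29]
-0.07 [0.61, 0.03, 0.07] [-0.14  0.66  1.41 -0.    1.08 -0.07]
-0.07 [0.387, -0.337, 0.05] [-0.95  0.51  1.74 -0.    0.89 -0.87]
-0.07 [0.396, 0.356, 0.05] [ 0.51  0.54  1.68 -0.    0.92  0.59]
3.07 [0.54, -0.08, 0.27] [-0.36  0.34  1.37  0.    1.44  2.85]
3.07 [0.61, 0.03, 0.07] None
3.07 [0.387, -0.337, 0.05] [-0.95  0.51  1.74 -0.    0.89  2.27]
3.07 [0.396, 0.356, 0.05] [ 0.51  0.54  1.68 -0.    0.92 -2.56]
-1.57 [0.54, -0.08, 0.27] [-0.36  0.34  1.37 -0.    1.44  1.21]
-1.57 [0.61, 0.03, 0.07] [-0.14  0.66  1.41 -0.    1.08  1.43]
-1.57 [0.387, -0.337, 0.05] [-0.95  0.51  1.74 -0.    0.89  0.63]
-1.57 [0.396, 0.356, 0.05] [ 0.51  0.54  1.68 -0.    0.92  2.08]
1.57 [0.54, -0.08, 0.27] [-0.36  0.34  1.37 -0.    1.44 -1.93]
1.57 [0.61, 0.03, 0.07] [-0.14  0.66  1.41 -0.    1.08 -1.71]
1.57 [0.387, -0.337, 0.05] [-0.95  0.51  1.74 -0.    0.89 -2.52]
1.57 [0.396, 0.356, 0.05] [ 0.51  0.54  1.68 -0.    0.92 -1.06]
0.4 [0.54, -0.08, 0.27] [-0.36  0.34  1.37 -0.    1.44 -0.76]
0.4 [0.61, 0.03, 0.07] [-0.14  0.66  1.41 -0.    1.08 -0.54]
0.4 [0.387, -0.337, 0.05] [-0.95  0.51  1.74 -0.    0.89 -1.35]
0.4 [0.396, 0.356, 0.05] [ 0.51  0.54  1.68 -0.    0.92  0.11]
-2.74 [0.54, -0.08, 0.27] [-0.36  0.34  1.37  0.    1.44  2.38]
-2.74 [0.61, 0.03, 0.07] [-0.14  0.66  1.41 -0.    1.08  2.6 ]
-2.74 [0.387, -0.337, 0.05] [-0.95  0.51  1.74 -0.    0.89  1.8 ]
-2.74 [0.396, 0.356, 0.05] NoneTraceback (most recent call last):
  File "<stdin>", line 5, in <module>
bench.MotionError: the arm cannot take that pose within its joint ranges
```

Run:
```python
from h import *
env.reach([.53,-.03,.27],down(-np.pi/2-.073))
shot("wrist","w1"); print(monitor.sense()["clock"])
```

```text
2.125
```

View pics/w1.png

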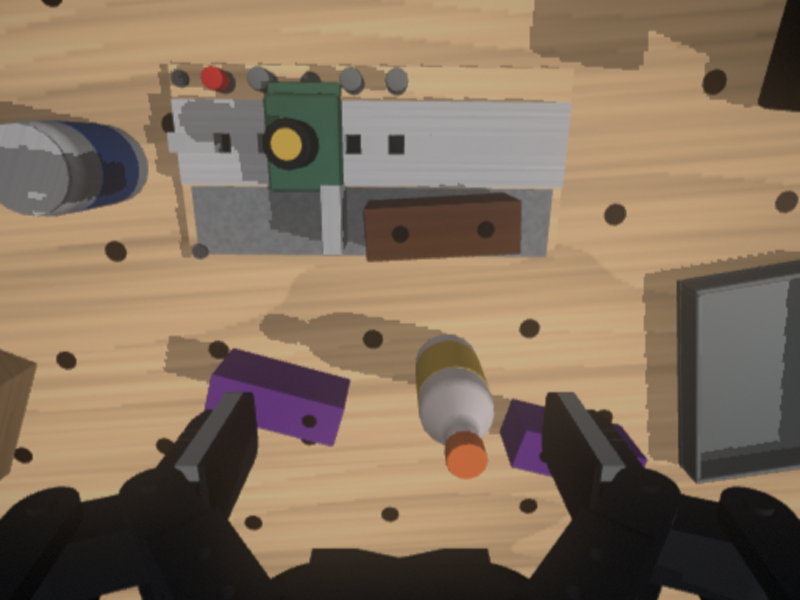

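Run:
```python
from h import *
crop("w1",95,35,240,175,5.5 and 5,"c2")
crop("w1",220,35,375,175,5,"c3")
```

```text
(no output)
```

View pics/c2.png

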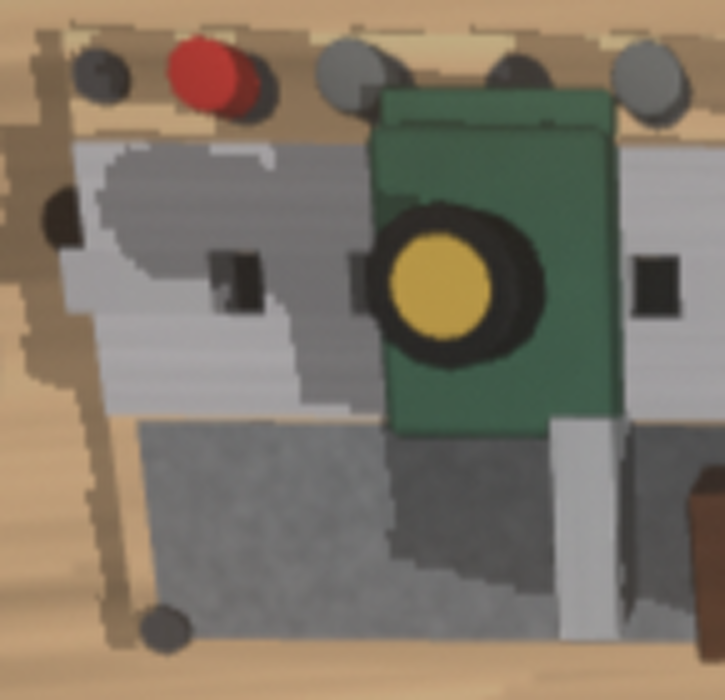

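View pics/c3.png

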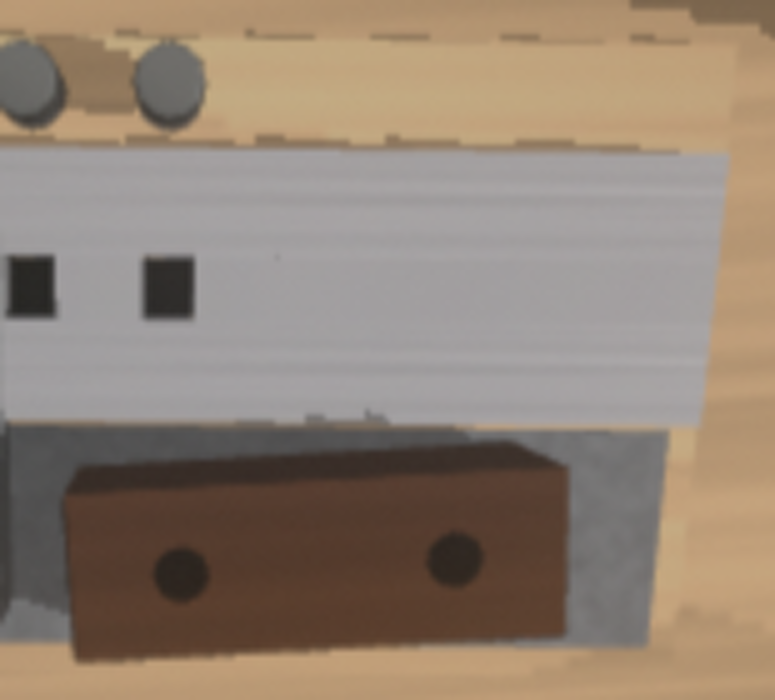

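Run:
```python
from h import *
d=load("w1")
def pt(o,p,z): return ray(d,o[0]+(p[0]+.5)/5-.5,o[1]+(p[1]+.5)/5-.5,z)[:2]
A=(95,35);B=(220,35)
L=np.array([(30,64),(0,98),(60,98),(30,-32),(30,-64),(60,-190),(0,-190)])/1e3
W=np.array([pt(A,(237,282),.03),pt(A,(105,416),.03),pt(A,(72,142),.03),pt(B,(31,287),.03),pt(B,(168,288),.03),pt(B,(728,153),.03),pt(B,(700,427),.03)])
lc,wc=L.mean(0),W.mean(0)
H=(L-lc).T@(W-wc); t=np.arctan2(H[0,1]-H[1,0],H[0,0]+H[1,1])
Rm=np.array([[np.cos(t),-np.sin(t)],[np.sin(t),np.cos(t)]]); o=wc-Rm@lc
print("jig",o.round(4),t.round(4)); print("res mm",((W-(L@Rm.T+o))*1e3).round(1).tolist())
np.savez("jig.npz",o=o,t=t)
loc=lambda w:((w-o)@Rm*1e3).round(1)
print("red",loc(pt(A,(203,75),.04)))
print("knobtop",loc(pt(A,(440,287),.109)))
P=np.array([pt(B,p,.067) for p in[(65,494),(568,467),(566,634),(76,661)]])
print("done loc",[loc(p) for p in P], P.mean(0).round(4), loc(P.mean(0)))
e=P[0]-P[1]+P[3]-P[2]; print("long dir ang",np.arctan2(e[1],e[0]),"len",np.linalg.norm(e)/2,"w",np.linalg.norm(P[0]-P[3]))
# tray from w1 & top, blank from top
crop("top0",120,200,175,260,10,"c4"); crop("top0",315,200,385,275,8,"c5")
```

```text
jig [0.5816 0.0315] -0.0815
res mm [[0.2, -0.3], [-0.1, -0.1], [-0.2, -0.3], [-0.0, -0.4], [0.1, 0.1], [0.1, 0.7], [-0.1, 0.4]]
red [72.8 63.4]
knobtop [30.1 -0.1]
done loc [array([-12.3, -42.2]), array([  -5.6, -150.3]), array([ -42.1, -152.9]), array([-49.2, -44.1])] [ 0.5464 -0.0634] [-27.3 -97.4]
long dir ang 1.552607451496365 len 0.1086306553541993 w 0.03694267173362463
```

View pics/c5.png

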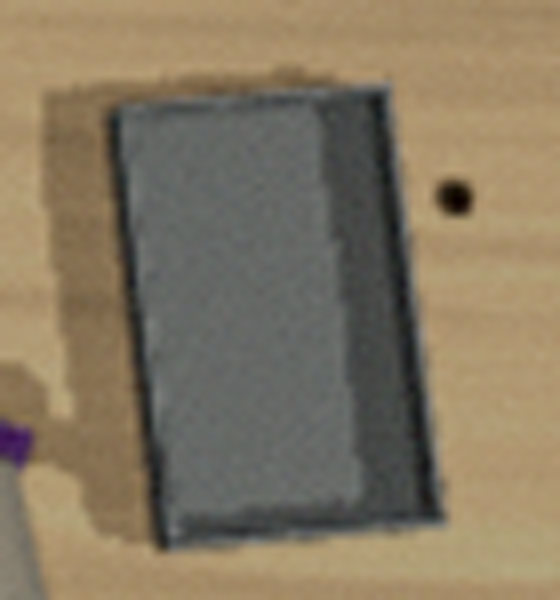

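View pics/c4.png

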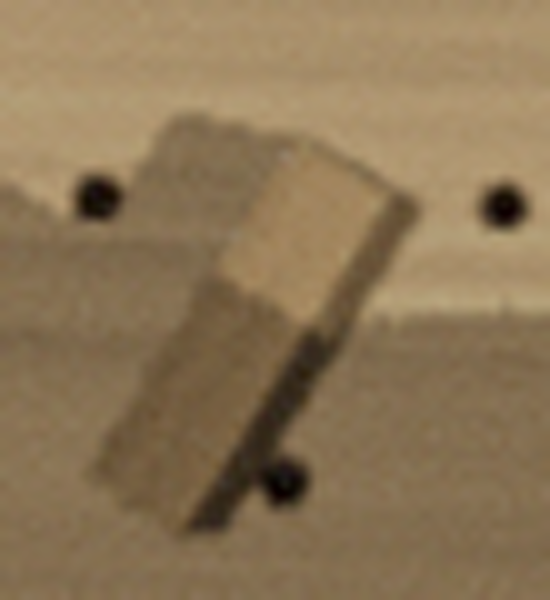

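Run:
```python
from h import *
d=load("top0")
def q(o,s,ps,z): return np.array([ray(d,o[0]+(p[0]+.5)/s-.5,o[1]+(p[1]+.5)/s-.5,z)[:2] for p in ps])
T=q((315,200),8,[(108,107),(388,88),(443,521),(162,548)],.03)
print("tray",T.round(3).tolist(),T.mean(0)); e=T[0]-T[3]+T[1]-T[2]; ty=np.arctan2(e[1],e[0]); print("xdir",ty,np.linalg.norm(e)/2,np.linalg.norm(T[0]-T[1]))
Bk=q((120,200),10,[(300,138),(393,200),(186,532),(95,470)],.055)
e=Bk[0]-Bk[3]+Bk[1]-Bk[2]; print("blank",Bk.mean(0),"long",np.arctan2(e[1],e[0]),np.linalg.norm(e)/2,np.linalg.norm(Bk[0]-Bk[1]))
np.savez("tb.npz",tc=T.mean(0),ty=ty,bc=Bk.mean(0))
o=down(-.018)
env.reach([.5464,-.0634,.15],o)
shot("wrist","w2")
env.movel([.5464,-.0634,.031],velocity=.12)
f0=monitor.sense()["contact_force"]
env.close_gripper(40); s=monitor.sense(); print(s["finger_gap"],f0,s["contact_force"],s["position"],s["clock"])
shot("wrist","w3")
```

```text
tray [[0.475, -0.262], [0.485, -0.382], [0.303, -0.401], [0.29, -0.283]] [ 0.38837922 -0.33193004]
xdir 0.10813070964521829 0.18456946952344527 0.12090232530574624
blank [0.39299177 0.35323608] long -0.502758745296097 0.12594148482732523 0.03771033962525411
0.44176318418434557 [ 1.3880279  -0.14413097 -0.01152409] [-1.01395773  0.1037579   3.56664581] [ 0.54655876 -0.06346305  0.03133266] 5.3
```

View pics/w3.png

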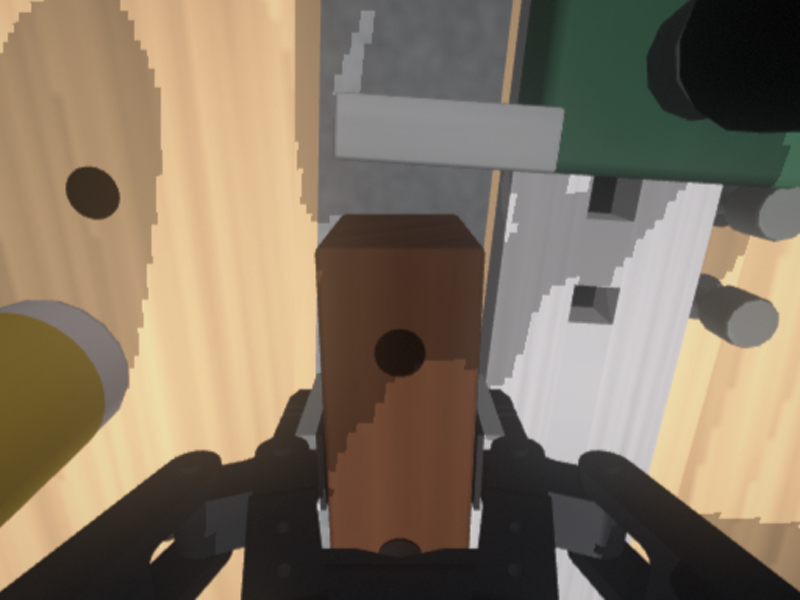

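Run:
```python
from h import *
t=np.load("tb.npz"); c=t["tc"]
env.movel([.5464,-.0634,.25],velocity=.2)
o=down(-np.pi/2+float(t["ty"]))
env.reach([*c,.24],o)
s=monitor.sense(); print(s["finger_gap"],s["contact_force"])
shot("wrist","w4")
env.movel([*c,.06],velocity=.15)
print(env.movel([*c,.0225],velocity=.04,guard=5)); s=monitor.sense(); print(s["position"],s["contact_force"])
env.release()
env.movel([*c,.20],velocity=.2)
shot("wrist","w5"); shot("side","s1"); s=monitor.sense();print(s["clock"])
```

```text
0.441307557711645 [ 0.41163299  0.56706662 -0.89737587]
True
[ 0.38814108 -0.33158843  0.02427822] [-1.74082958  0.71300345  5.34226886]
11.6833
```

View pics/w5.png

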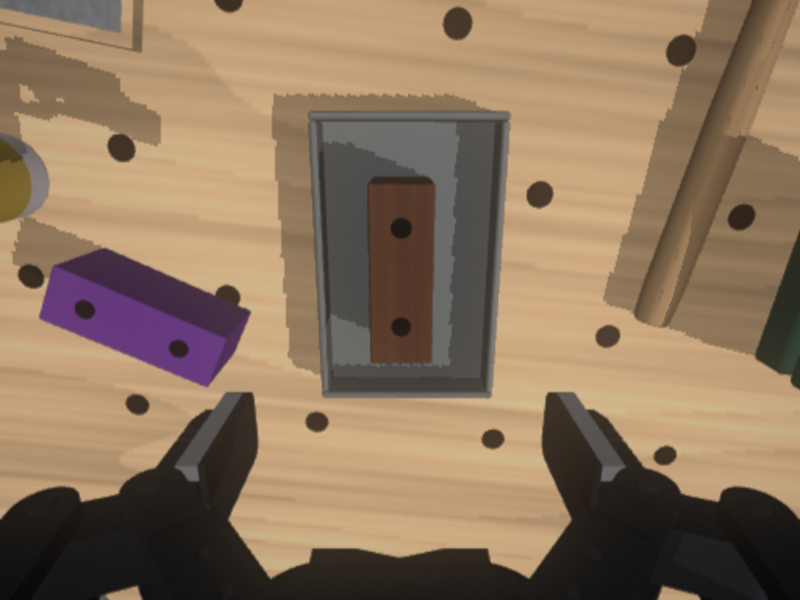

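View pics/s1.png

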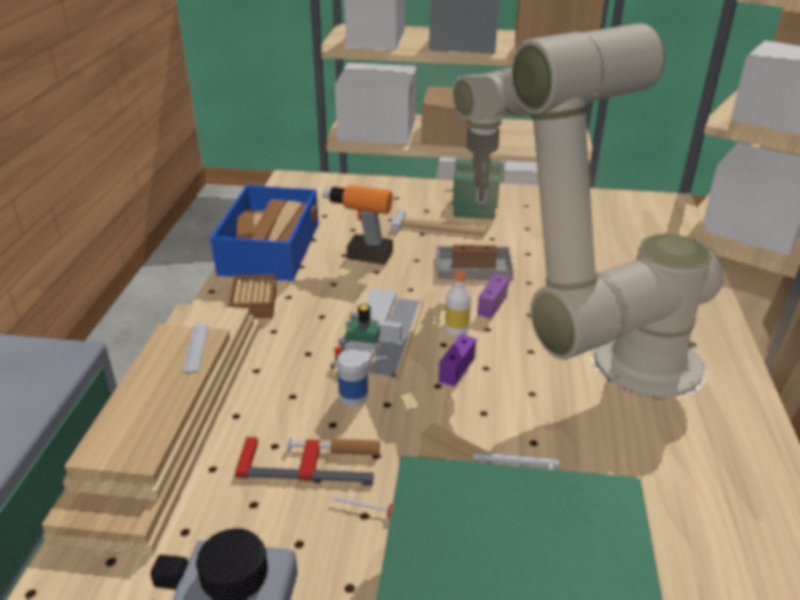

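Run:
```python
from h import *
j=np.load("jig.npz"); o,t=j["o"],float(j["t"]); Rm=np.array([[np.cos(t),-np.sin(t)],[np.sin(t),np.cos(t)]])
w=lambda x,y: o+Rm@np.array([x,y])/1e3
q=down(t); k0=w(30,0);k1=w(30,64)
env.reach([*k0,.16],q)
env.movel([*k0,.076],velocity=.12)
env.close_gripper(60); s=monitor.sense(); print(s["finger_gap"]*85,s["contact_force"],s["position"]); z=.076
env.movel([*k0,z+.0145],velocity=.04); s=monitor.sense(); print("lift",s["contact_force"],s["position"])
env.movel([*k1,z+.0145],velocity=.06); s=monitor.sense(); print("slid",s["contact_force"],s["position"],k1)
shot("wrist","w6")
env.movel([*k1,z+.010],velocity=.04); s=monitor.sense(); print("low",s["contact_force"],s["position"])
env.release(); env.movel([*k1,.2],velocity=.2)
env.reach([*w(-20,-10),.27],down(-np.pi/2+t)); shot("wrist","w7"); print(monitor.sense()["clock"])
```

```text
28.0963699398407 [ 0.04728575 -0.10282892  3.30353379] [0.61177033 0.02900529 0.0764467 ]
lift [ 4.9268267  -1.31446706 -9.23353909] [0.61152034 0.02901293 0.08997159]
slid [ 5.706545    0.38147282 -9.78693751] [0.61680507 0.09283643 0.08989186] [0.61671607 0.09280097]
low [ 4.81885436  0.97216226 -6.46534   ] [0.61681065 0.09277762 0.08525293]
19.3583
```

View pics/w7.png

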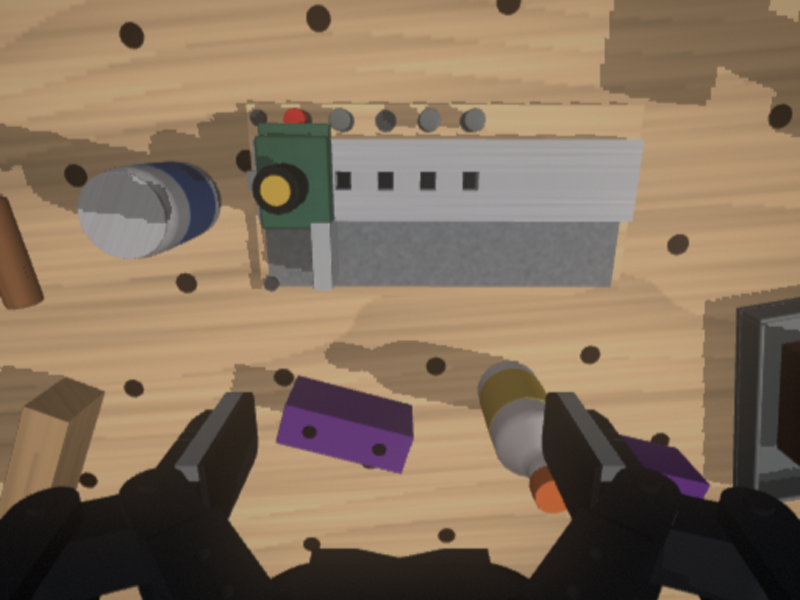

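```bash
cat >> h.py <<'E'
j=np.load("jig.npz"); jo,jt=j["o"],float(j["t"]); Rm=np.array([[np.cos(jt),-np.sin(jt)],[np.sin(jt),np.cos(jt)]])
def w(x,y): return jo+Rm@np.array([x,y])/1e3
def w3(x,y,z): return [*w(x,y),z/1e3]
E
python3 - <<'E'
from h import *
a=np.linspace(0,2*np.pi,40)
def circ(x,y,z,r): return np.array([w3(x+r*np.cos(b),y+r*np.sin(b),z) for b in a])
L=[(circ(30,64,108,15),(255,255,255)),(circ(30,64,118,15),(255,0,255)),
 (np.array([w3(x,y,59) for x,y in[(-2,39),(62,39),(62,89),(-2,89),(-2,39)]]),(0,255,255)),
 (np.array([w3(x,y,12) for x,y in[(-65,-190),(0,-190),(0,98),(-65,98)]]),(255,255,0))]
crop("w7",150,60,290,190,5,"c7",L)
crop("w7",150,60,290,190,5,"c7b")
E
```

```text
(no output)
```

View pics/c7.png

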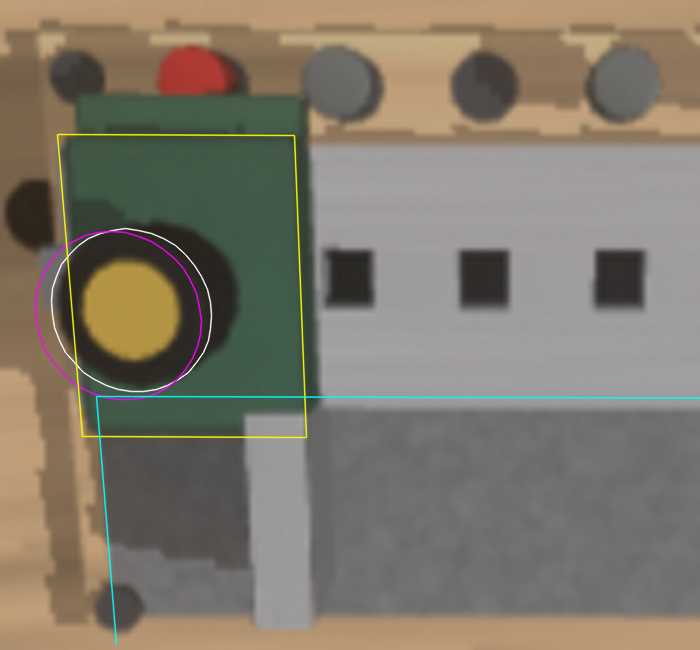

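View pics/c7b.png

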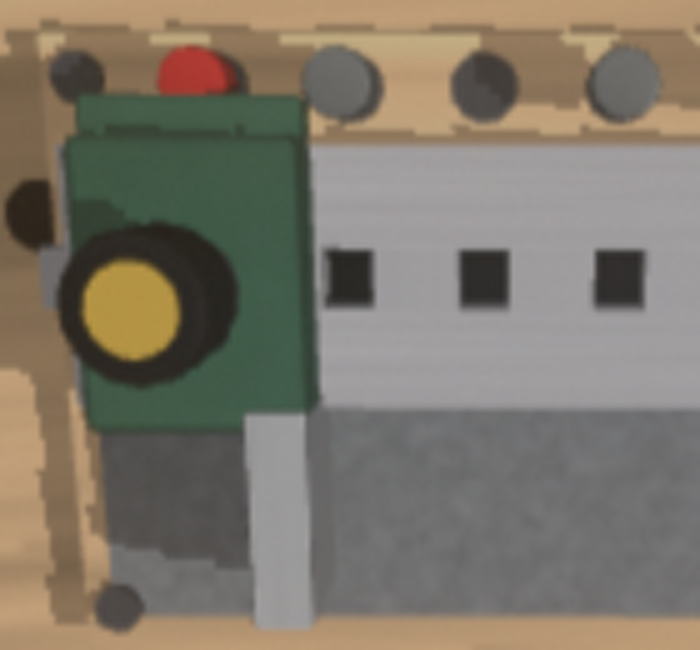

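Run:
```python
from h import *
d=load("w7")
P=[("h32",(350,279),.03),("h0",(484,279),.03),("h-32",(619,279),.03),("blk",(67,138),.059),("blk",(297,138),.059),("blk",(92,430),.059),("blk",(307,413),.059),("cap108",(132,311),.108),("cap118",(132,311),.118),("knob rim108",((62+218)/2,305),.108),("plate+",(245,415),.06),("plate-",(305,413),.06),("red",(192,70),.04)]
for n,p,z in P:
    x=ray(d,150+(p[0]+.5)/5-.5,60+(p[1]+.5)/5-.5,z)[:2]; print(n,((x-jo)@Rm*1e3).round(1))
```

```text
h32 [30.2 31.3]
h0 [30.2 -0.1]
h-32 [ 30.3 -31.8]
blk [61.2 86.9]
blk [61.3 38.4]
blk [-0.6 86.7]
blk [ 3.3 38.6]
cap108 [30.1 63.8]
cap118 [31.  61.4]
knob rim108 [31.2 62.2]
plate+ [ 3.  52.3]
plate- [ 3.4 38.9]
red [75.6 63.5]
```

Run:
```python
from h import *
env.reach([.40,.30,.24],down(np.arctan2(np.sin(-.503+np.pi/2),np.cos(-.503+np.pi/2))) if False else down(-.503+np.pi/2-np.pi))
d=shot("side","s2"); shot("wrist","w8"); print(monitor.sense()["clock"])
d0=load("side0")
for n,dd,y in(("before",d0,0),("now",d,64)):
    print(n,proj(dd,[w3(30,y,59),w3(30,y,108),w3(30,y,118)]).round(1).tolist())
for n,y,t in(("side0",0,"k0"),("s2",64,"k1")):
    p=proj(d,[w3(30,y,90)])[0].astype(int); crop(n,p[0]-25,p[1]-25,p[0]+25,p[1]+25,10,t,[(np.array([w3(30,y,59),w3(30,y,108)]),(255,255,255)),(np.array([w3(15,y,108),w3(45,y,108)]),(255,255,255)),(np.array([w3(15,y,118),w3(45,y,118)]),(255,0,255))])
cv2.imwrite("pics/k.png",np.hstack([cv2.imread("pics/k0.png"),cv2.imread("pics/k1.png")])[:, :800*2][:,::1])
k=cv2.imread("pics/k.png"); cv2.imwrite("pics/k.png",cv2.resize(k,(800,400)))
```

```text
20.6833
before [[233.6, 207.9], [233.3, 196.0], [233.2, 193.5]]
now [[228.9, 219.3], [228.5, 207.1], [228.4, 204.6]]
```

View pics/k.png

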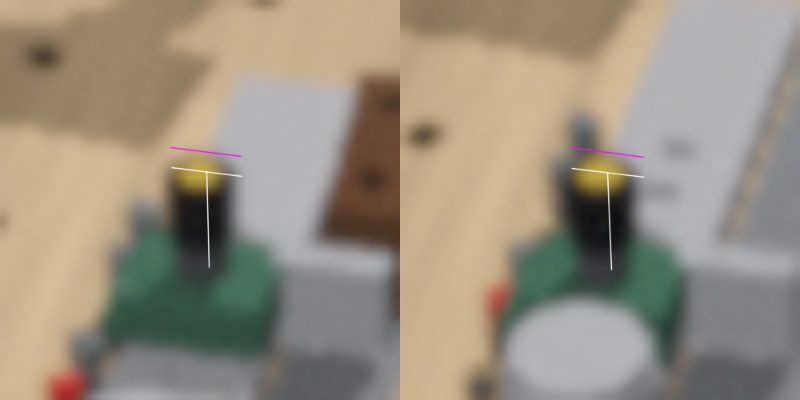

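View pics/w8.png

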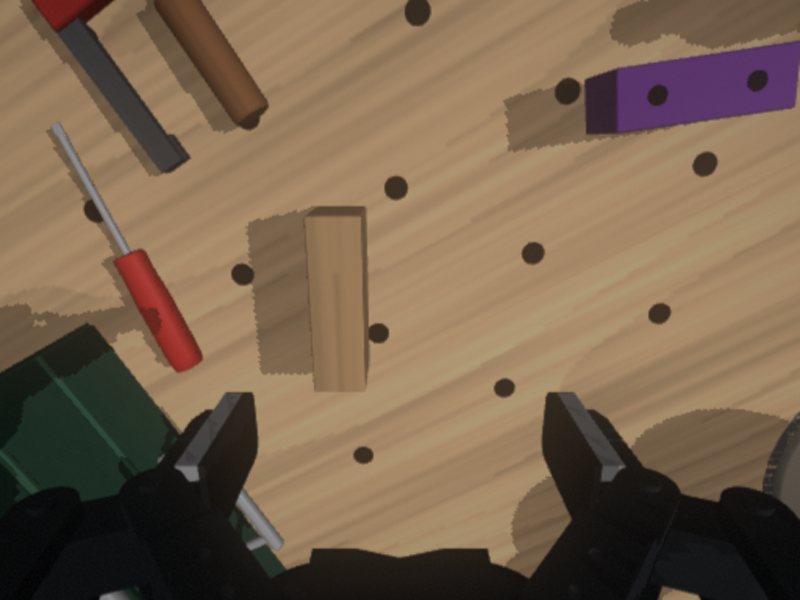

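Run:
```python
from h import *
d=load("w8"); s=1.5625
P=np.array([ray(d,(u+.5)/s-.5,(v+.5)/s-.5,.055)[:2] for u,v in[(306,215),(365,215),(364,391),(315,391)]])
e=P[0]-P[3]+P[1]-P[2]; ang=np.arctan2(e[1],e[0]); print(P.mean(0),ang,np.linalg.norm(e)/2,np.linalg.norm(P[0]-P[1]),np.linalg.norm(P[2]-P[3]))
print("handle",ray(load("top0"),152/s,410/s,.1),ray(load("top0"),152/s,410/s,.2))
np.savez("bl.npz",c=P.mean(0),a=ang)
```

```text
[0.39339147 0.35163112] -0.5194352292843814 0.12909239850494816 0.03878070853896542 0.036115834971613775
handle [0.29558886 0.48157966 0.1       ] [0.29795669 0.44439487 0.2       ]
```

Run:
```python
from h import *
b=np.load("bl.npz"); c=b["c"]; q=down(float(b["a"])-np.pi/2)
env.reach([*c,.13],q)
env.movel([*c,.0195],velocity=.12)
env.close_gripper(40); s=monitor.sense(); print(s["finger_gap"]*85,s["contact_force"],s["position"]); shot("wrist","w9")
env.movel([*c,.25],velocity=.2)
env.reach([*w(-24,-33),.22],down(jt)); s=monitor.sense(); print(s["finger_gap"]*85,s["contact_force"],s["clock"],s["position"],w(-24,-33))
shot("wrist","w10")
```

```text
37.16332009868183 [0.64719767 0.94304559 4.26673457] [0.39371084 0.35183292 0.01993511]
37.46432611520428 [ 0.98352732 -0.23752522 -0.80260924] 26.4833 [0.55495397 0.00084774 0.21996546] [5.54995955e-01 5.20814116e-04]
```

View pics/w10.png

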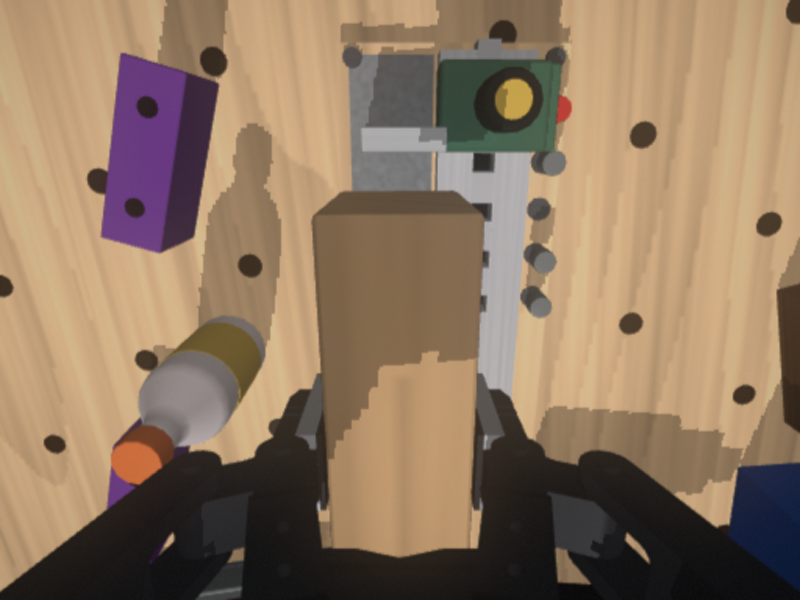

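View pics/w9.png

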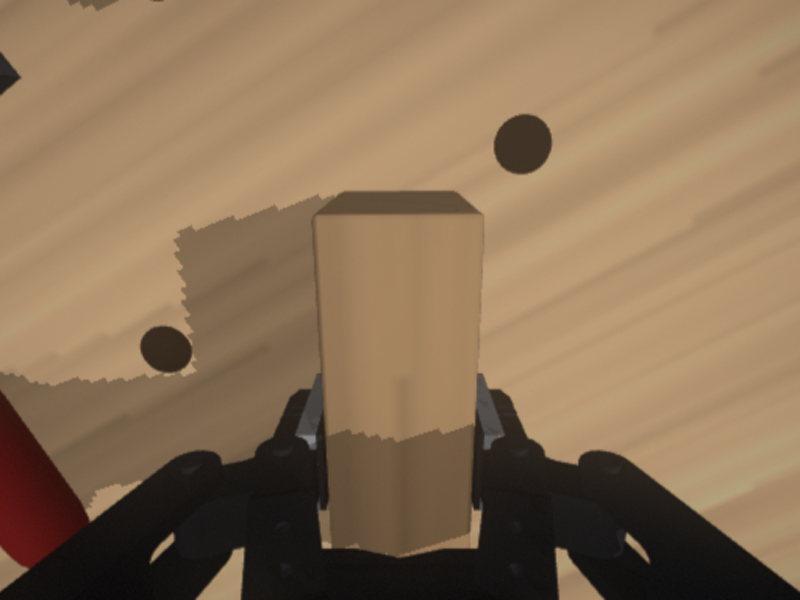

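Run:
```python
from h import *
F=lambda: (monitor.sense()["contact_force"][:2]@Rm).round(1), 
def st(n):
    s=monitor.sense(); p=np.array(s["position"]); f=np.array(s["contact_force"])
    print(n,"loc",((p[:2]-jo)@Rm*1e3).round(2),p[2].round(4),"f",(f[:2]@Rm).round(1),f[2].round(1),round(s["clock"],2),round(s["finger_gap"]*85,2))
env.movel([*w(-24,-33),.05],velocity=.15); st("above")
g=env.movel([*w(-24,-33),.0305],velocity=.03,guard=4); st(("down",g))
z=monitor.sense()["position"][2]
env.movel([*w(-24,-33),z+.0005],velocity=.03); st("up")
z+=.0003
g=env.movel([*w(-14,-33),z],velocity=.02,guard=6); st(("fence",g))
x=((np.array(monitor.sense()["position"])[:2]-jo)@Rm)[0]*1e3
g=env.movel([*w(x,-15),z],velocity=.02,guard=6); st(("stop",g))
shot("wrist","w11")
```

```text
above loc [-23.5  -33.05] 0.0508 f [0.1 1.4] -1.6 27.82 37.16
('down', True) loc [-24.34 -32.97] 0.0319 f [-0.3  0.1] 5.7 28.4 37.43
up loc [-24.09 -32.97] 0.0321 f [1.1 0.4] -0.4 28.65 37.85
('fence', True) loc [-18.96 -32.82] 0.0319 f [-1.4 -0.4] 5.2 29.02 37.57
('stop', True) loc [-19.05 -22.01] 0.032 f [ 0.  -2.1] 2.1 29.62 37.25
```

View pics/w11.png

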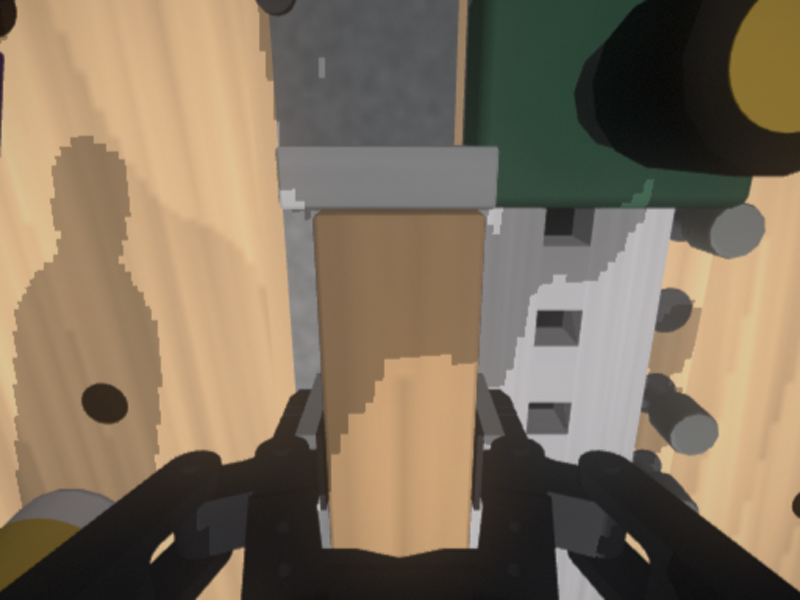

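Run:
```python
from h import *
d=load("w11"); s=1.5625
for n,p,z in[("h32",(568,226),.03),("h0",(559,328),.03),("h-32",(549,417),.03),("plate-",(390,207),.06),("blank end L",(316,212),.067),("blank end R",(484,212),.067),("plate+",(390,147),.06),("block edge",(650,207),.059)]:
    x=ray(d,(p[0]+.5)/s-.5,(p[1]+.5)/s-.5,z)[:2]; print(n,((x-jo)@Rm*1e3).round(1))
crop("w11",170,85,340,200,4.7 and 4,"c11")
```

```text
h32 [30.1 32.2]
h0 [30.6  0.5]
h-32 [ 30.4 -30.9]
plate- [-20.9  41.3]
blank end L [-36.7  41.1]
blank end R [-0.6 41.1]
plate+ [-20.9  54.3]
block edge [38.7 41.3]
```

View pics/c11.png

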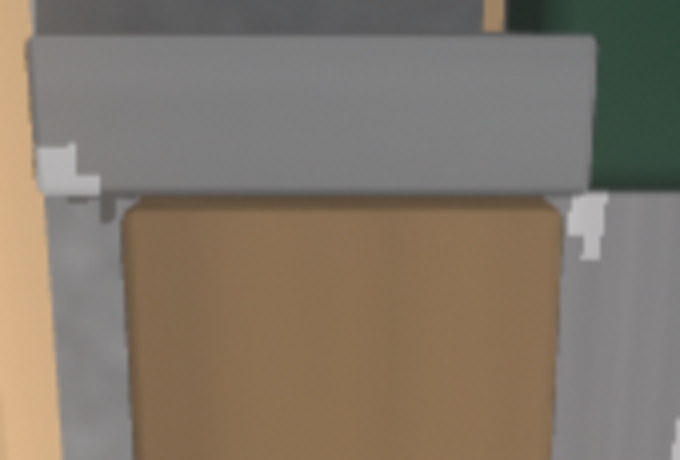

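```bash
cat >> h.py <<'E'
def st(n):
    s=monitor.sense(); p=np.array(s["position"]); f=np.array(s["contact_force"])
    print(n,"loc",((p[:2]-jo)@Rm*1e3).round(2),p[2].round(4),"f",(f[:2]@Rm).round(1),f[2].round(1),round(s["clock"],2),round(s["finger_gap"]*85,2))
E
python3 - <<'E'
from h import *
env.release(); st("rel")
p=monitor.sense()["position"]; env.movel([p[0],p[1],.12],velocity=.12)
env.close_gripper()
# nudge end toward stop
env.movel([*w(-19,-115),.12],velocity=.2); shot("wrist","w12")
env.movel([*w(-19,-115),.040],velocity=.12); st("pre")
g=env.movel([*w(-19,-80),.040],velocity=.04,guard=6); st(("end",g))
env.movel([*w(-19,-120),.040],velocity=.1)
env.movel([*w(-70,-120),.040],velocity=.15)
env.movel([*w(-70,-26),.040],velocity=.15); st("side pre")
g=env.movel([*w(-30,-26),.040],velocity=.04,guard=6); st(("side",g))
shot("wrist","w13")
env.movel([*w(-70,-26),.040],velocity=.1)
env.movel([*w(-70,-26),.2],velocity=.2); st("end")
E
```

```text
rel loc [-18.91 -22.62] 0.0321 f [-0.3  0. ] 0.2 30.2 84.92
pre loc [ -18.54 -114.94] 0.0407 f [ 0.1 -0.7] 0.7 33.33 0.28
('end', True) loc [-18.92 -99.46] 0.0402 f [-0.3 -3.9] 2.8 33.84 0.26
side pre loc [-69.72 -26.44] 0.04 f [ 0.3 -0.3] 0.1 35.47 0.06
('side', True) loc [-51.02 -26.11] 0.0397 f [-3.6 -0.3] 1.9 36.06 0.14
end loc [-70.37 -25.97] 0.1989 f [-0.1 -0.5] -0.2 37.39 0.11
```

View pics/w13.png

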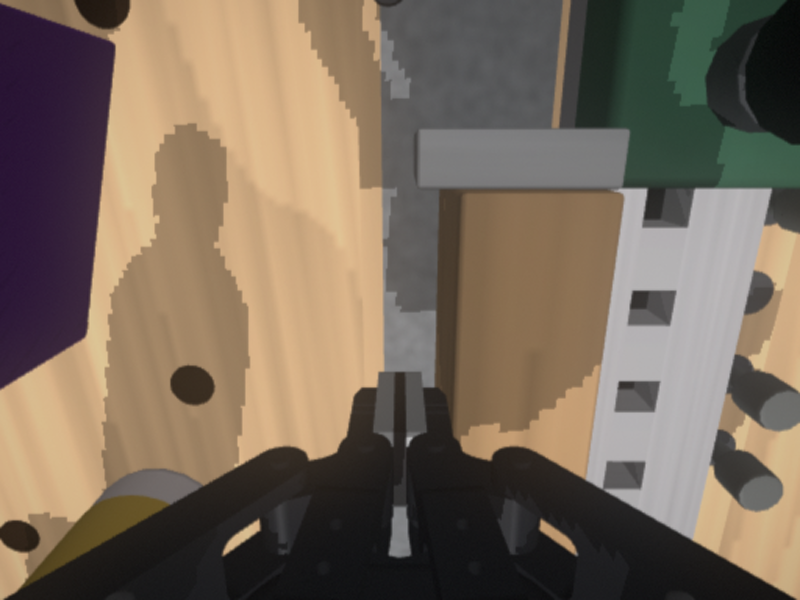

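Run:
```python
from h import *
env.reach([*w(-75,-40),.22],down(-np.pi/2+jt)); shot("wrist","w14")
crop("w14",140,40,340,190,4,"c14")
st("")
```

```text
loc [-75.08 -39.97] 0.2197 f [ 0.1 -0.3] 0.7 38.82 -0.03
```

View pics/w14.png

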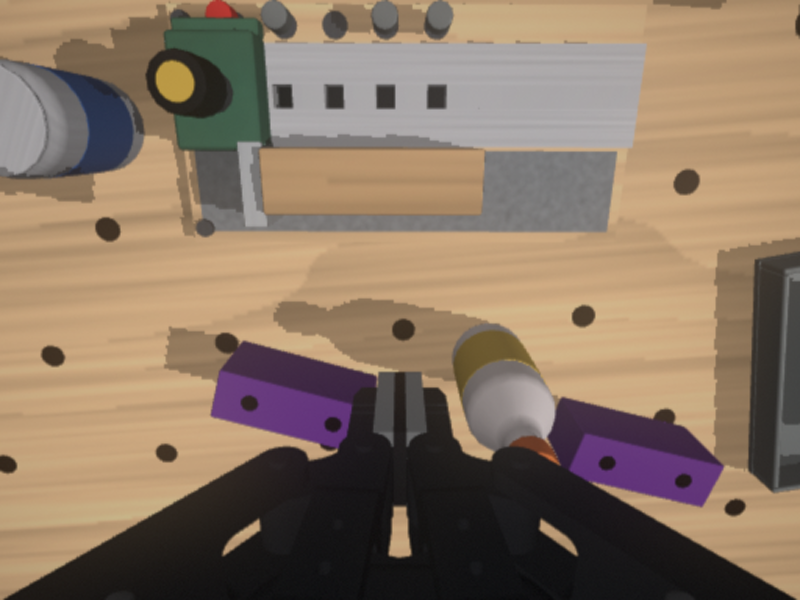

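View pics/c14.png

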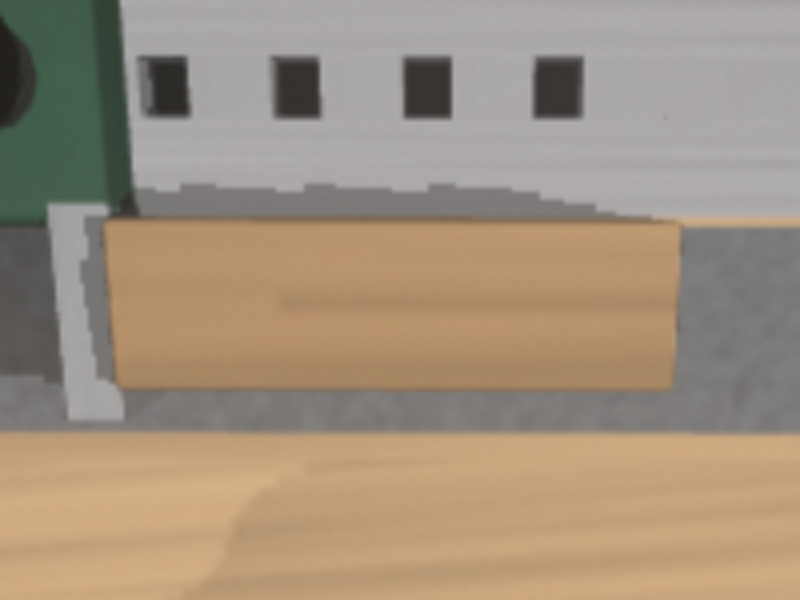

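Run:
```python
from h import *
d=load("w14")
for n,p,z in[("nw",(105,220),.067),("ne",(682,222),.067),("se",(673,388),.067),("sw",(117,388),.067),("h32",(164,87),.03),("h0",(297,87),.03),("h-64",(558,87),.03)]:
    x=ray(d,140+(p[0]+.5)/4-.5,40+(p[1]+.5)/4-.5,z)[:2]; print(n,((x-jo)@Rm*1e3).round(1))
env.reach([.35,.0,.35],down(-np.pi/2)); shot("side","s3"); shot("top","t3")
p=proj(load("s3"),[w3(30,64,90)])[0].astype(int); crop("s3",p[0]-25,p[1]-25,p[0]+45,p[1]+25,10,"k3",[(np.array([w3(15,64,108),w3(45,64,108)]),(255,255,255)),(np.array([w3(15,64,118),w3(45,64,118)]),(255,0,255))]); st("")
```

```text
nw [-0.4 38.8]
ne [ -0.6 -89.4]
se [-37.3 -89.3]
sw [-37.5  39.2]
h32 [30.  31.9]
h0 [30.  -0.4]
h-64 [ 30.2 -63.7]
 loc [-227.69  -50.26] 0.3489 f [0.6 0.3] -0.1 39.73 0.03
```

View pics/k3.png

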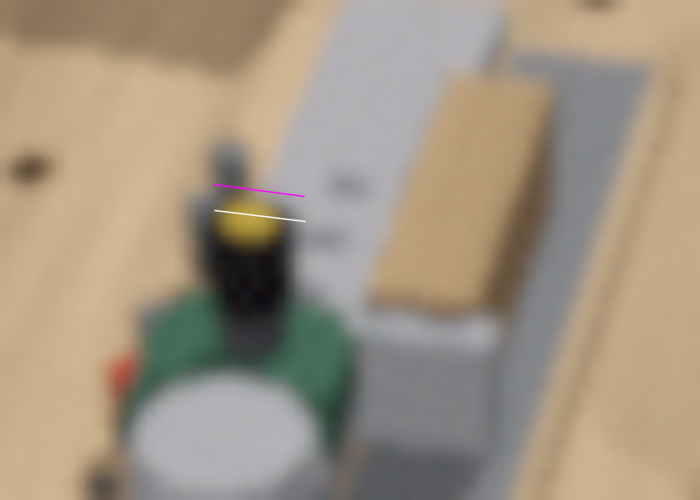

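View pics/t3.png

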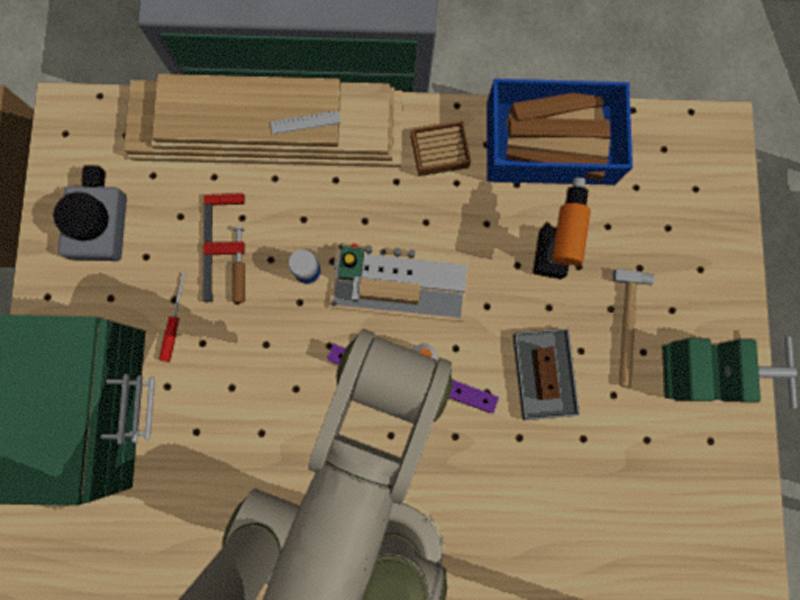

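The blank's corners lie at local x -0.4 to -37.5 and y 39 to -89, against the fence and the plate. The knob is at home height and nothing else has moved.

```bash
python3 -c "
from bench import job,monitor
job.hand_in(); print(monitor.sense()['clock'])"
```

```text
the job is handed in; nothing more can be done
the job is handed in; nothing more can be done
```

The jig is changed over and the job was handed in at about 40 s of the 67 s allowed. No verdict was reported.

- **Finished piece:** it lies flat and same way up in the grey tray, clear of the walls.
- **Stop:** I pulled the knob, slid the stop to the hole beside the red peg and let go. In the side view the knob's cap sits at its home height (about 108 mm), the same as before the move.
- **Blank:** I laid it on the bed and released it, then nudged it once against the plate and once against the rail. The last picture puts its rail side within about 0.5 mm of the fence line and its end at local y 39 mm, with no gap visible at either.
- **Other things:** nothing else on the bench appears to have moved in the final top view. The wrist of the arm hides part of one purple piece and of the glue bottle there.

**Disagreeing readings:** single views put the stop's face anywhere from local y 38.5 to 41.5 mm, and the contact positions came out 2 to 4 mm farther along than the final picture. I put this down to calibration error, arm flex and grip offset. Each nudge ended with the force guard tripping, which fits real contact.

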